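Clamp a lens blank in the drilling jig

ROBOT

A 6-joint arm with a two-finger parallel gripper is mounted at the origin on the work surface. World frame = base frame: x ahead of the robot, y to its left, z up, the work surface at z = 0. Lengths are in m, angles in degrees, forces in N, time in s.
With the tool pointing down it reaches from about 0.35 to 0.875 m from the base axis. Payload 4.2 kg.
Tool frame: the origin (TCP) lies at the very end of the fingers, on their centre line; the grasp point (between the pads) lies r.pinch_z behind it (r.pinch_z is the distance from the TCP to the grasp point, in m); y points along the fingers, z is the direction in which the jaws open and shut, and the axes are right-handed (so a half turn about y gives the same grasp; the last joint's range is limited). The gripper opens to 87 mm and grips with 3 to 60 N. Pads are 19 mm wide; open, the fingers measure 117 mm over their backs; the gripper's body (75 mm by 190 mm) begins 51 mm behind the grasp point.
Start: joints at [-56.115, 22.042, 0.453, 0, -68.411, -14.817], TCP at [0.204, -0.591, 0.223] pointing down, gripper open.
Joint ranges: [-179.83, 179.83], [-69.29, 118.12], [-61.27, 80.66], [-181.25, 117.63], [-171.15, -9.14], [-177.46, 177.46]. Speed limits (degrees/s): [159.86, 159.86, 180, 180, 180, 180].

INTERFACE

Orientations are given as a 3x3 rotation matrix whose columns are the frame's x, y, z axes.
In Python, from station import sense, capture, camera_params, r gives the robot as it stands.
- The arm moves only by the tool move_arm, never from a script. Its argument "increments" is text: rows parted by semicolons, each of 7 numbers parted by spaces: the closure, from -1 (fully open) to 1 (shut), so that 0 is half open, then the shift along the tool's x, y, z in m, then the turn, a rotation vector about the tool's x, y, z in rad. In form: hand x y z wx wy wz; .... A call has 1 to 8 rows; each row is the pose to reach, as a shift and turn from the pose commanded when the call began, along the tool's axes at that moment; what a row does not reach only later rows make up. A row lasts 1/10 s, in which the tool goes at most 50 mm and 8.59 degrees, less where a joint would pass 70% of its speed; a pose out of reach is approached as far as the arm can. A call with a gripper value outside its range is refused whole. The fingers move at their own pace and stop on an object; the grip force is fixed at half the most. Time passes only in rows, so rows that repeat a pose let the fingers close. It gives the time, the measured TCP pose, the force and the opening at its end, in the units of the state.
- sense(): the state, without advancing time (a new reading comes with each control period).
- capture(name): name is "scene" or "top" or "wrist"; returns (picture, depth): 420x560x3 uint8, red, green, blue; 420x560 float32, m along the optical axis (not along the pixel's ray), 0 where there is no reading.
- camera_params(name): a dict with "fx", "fy", "cx", "cy" (pixels), "distortion" ([k1, k2, p1, p2, k3] as OpenCV has them; the pictures are not rectified), "xyz" and "orientation" of the camera in the world. Camera axes: x right, y down, z forward; pixel columns grow to the right and rows downward; lengths in m; the calibration is good to about 2 mm. A picture is of the moment at which its call begins: read the wrist's pose just before it. camera_params takes no time and is no camera call; for the wrist camera it gives the pose at the moment of the call.
- r.finish_job(): hands the job in, once; it reports no verdict.
The state is a dict: "time_s": time; "joints": joint angles; "joint_velocities": joint speeds; "effort": joint torques, N m; "tcp_pos": TCP position; "ee_rot": TCP orientation; "wrist_force": force on the tool from outside, world axes, zero at the start; "moment": the same for the moment, N m; "gripper_width": opening from 0.0 (shut) to 1.0 (fully open).
Only numpy, scipy, OpenCV 4.12 (cv2) and the standard library are available. Lean on these libraries where they do the work, as an engineer would, in place of code of your own. Each camera call takes 0.05 s, during which the arm holds its last target.

TASK

A lens blank sits in the seat of the drilling jig with the clamp strap swung aside. With a finger, push the strap round over the lens until it rests against its stop post, and only then push the cam lever on the strap fully down, so that the rubber foot clamps the lens. Everything is done by pushing: leave the lens lying in its seat, lift nothing, and leave the other things on the bench where they are.

Things in the scene. Friction and masses are not known exactly. Their poses are not given: they have to be found in the camera images.
- jig: Lens drilling jig, fixed to the bench: grey-painted steel plate 200 (x) x 120 (y) x 16 mm. Origin at the centre of the plate's underside, on the bench; z up. The lens seat is over the origin; the strap's pivot post stands at x = +65 mm, y = 0; a square steel stop post (14 x 12 mm, top 60 mm above the bench) stands at x = -72, y = -18 mm. Three 8 mm centring pins, tops 36 mm above the bench, stand round the lens. Position and yaw change from run to run.
- seat (a point): Centre of the top of the rubber seat (48 mm across), 26 mm above the bench, over the jig's origin. Axes as the jig's.
- strap_pivot (a point): Point on the strap's vertical swing axis, at the height of the middle of the strap (49 mm above the bench). Axes as the jig's, fixed.
- strap (a joint): Swing of the strap about the vertical axis through strap_pivot, rad. 0 = over the lens, against the stop post (a hard stop): the strap then points from the pivot along the jig's -x. Positive = swung aside, towards the jig's +y: at angle a it points along (-cos a, +sin a) in the jig's x, y. Limit 1.7. Starts at about 1.0 to 1.4. Turns stiffly, about 0.12 N m (1 N at the tab), and stays where it is left.
- strap_tab (a point): Middle of the upright finger tab at the free end of the steel strap, 137 mm from the swing axis, 65 mm above the bench. The strap is 22 mm wide, its underside 46 and its top 52 mm above the bench; the tab is 10 mm (along the strap) x 22 mm and reaches 78 mm above the bench. Its axes turn with the strap: -x points outwards along the strap, y across it; the side to push on is +y, the side that faces away from the lens while the strap is swung aside.
- lever (a joint): Cam lever, rad. 0 = fully down, level above the strap (a hard stop); positive = raised. Starts at about 0.75 to 1.0; limit 1.15. Needs about 0.25 N m (5 N at 50 mm from its pivot) and stays where it is left. Pushing it down lowers the rubber foot under the strap (5.5 mm per rad) onto the lens.
- lever_pivot (a point): The lever's horizontal hinge, in a clevis on top of the strap, 65 mm from the swing axis and 64 mm above the bench; it comes over the lens when the strap is home. Axes turn with the lever: x points along the lever to its end.
- lever_end (a point): Tip of the lever, 98 mm from its pivot. The lever points from its pivot back towards the strap's swing axis (with the strap home: towards the jig's +x), and rises at the angle given by joint lever. A flat bar 14 mm wide and 8 mm thick; the last 36 mm is a black grip 22 mm wide and 12 mm thick. When fully down its top is 69 mm (bar) or 71 mm (grip) above the bench.
- foot: Rubber foot, 20 mm across, on a steel rod under the strap right below lever_pivot; origin at the centre of its underside. It passes about 4 mm above the lens while the lever is up and bears on it when the lever is down.
- lens: The lens blank in the jig, greenish glass disc 68 mm across, 10 mm thick, loose on the seat between the pins (1 mm play). Origin at the centre of its underside.
- lens_mid (a point): Centre of that lens blank, half-way up: 5 mm above the seat when it lies there.
- spare_lens: Bystander, to be left alone: a second, identical lens blank, 68 mm across and 10 mm thick, lying loose on the bench beside the jig.
- screwdriver: Bystander, to be left alone: a small screwdriver, 160 mm long, lying loose on the bench beyond the jig.
- screw_pot: Bystander, to be left alone: a small lidded screw pot, 52 across and 50 tall mm; loose on the bench beside the jig.
- pliers: Bystander, to be left alone: optician's pliers, 150 long, 10 thick mm; loose on the bench beside the jig.
- case: Bystander, to be left alone: a black spectacle case, 160 x 62 x 40 mm; loose on the bench beside the jig.
- parts_tray: Bystander, to be left alone: a small grey parts tray, 100 x 75 x 28 mm; loose on the bench beside the jig.
There are look-alikes about, which are no part of the job. Leave any green look-alike of the jig alone. Leave any brown look-alike of the lens alone.

How it is judged:
By the outcome, as a careful person would: the job done as asked, in the order asked, and still so for the second after the job is handed in, with the robot touching nothing.
It also fails if it takes over 48 s, if anything falls off the work surface, if the arm or the gripper's body presses on something with over 40 N, if the wrist force passes 120 N, or if a joint passes its speed limit or range.

## Working session

There is one attempt and no reset: what is moved stays moved. The work goes in short steps, Python scripts to look and compute and a tool call to move; the robot and the scene stay as the last step left them, time stands still between calls to the robot, and variables do not carry over. Pictures are saved under pics/ and viewed, and the job is handed in when it is done.

Besides the shell and the picture viewer there is one more tool, called after "Call:" by a JSON object that holds its "api" and its "payload". move_arm: Moves the arm, as the interface text tells. Its arguments: {"type":"object","properties":{"increments":{"type":"string"}},"required":["increments"]}

```bash
ls; mkdir -p pics
python3 - <<'E'
from station import sense,capture,camera_params,r
import cv2,numpy as np
s=sense();print({k:np.round(v,3).tolist() for k,v in s.items()}, r.pinch_z)
for n in ["scene","top"]:
    p=camera_params(n);print(n,p)
    im,d=capture(n);np.savez(f"pics/{n}0.npz",im=im,d=d)
    cv2.imwrite(f"pics/{n}0.png",im[:,:,::-1])
E
```

```text
pics
{'time_s': 0.0, 'joints': [-56.114, 22.091, 0.379, -0.029, -68.411, -14.817], 'joint_velocities': [0.071, -0.049, 0.016, -0.038, -0.015, 0.012], 'effort': [-0.001, -39.067, 18.741, 4.22, 0.011, -0.0], 'tcp_pos': [0.204, -0.59, 0.221], 'ee_rot': [[0.945, -0.001, -0.327], [0.327, 0.002, 0.945], [-0.0, -1.0, 0.002]], 'wrist_force': [-0.317, -1.014, 0.234], 'moment': [0.026, 0.033, 0.022], 'gripper_width': 0.999} 0.0187
scene {'fx': 396.3047804942773, 'fy': 396.3047804942773, 'cx': 289.022700265786, 'cy': 206.3585556893631, 'distortion': array([-0.00042068,  0.        ,  0.        ,  0.        ,  0.        ]), 'xyz': array([ 0.8931498 , -0.28814553,  0.95145915]), 'orientation': array([[ 6.05326533e-01,  6.89222941e-01, -3.98185292e-01],
       [ 7.95977254e-01, -5.24138387e-01,  3.02818695e-01],
       [ 5.39455009e-06, -5.00250626e-01, -8.65880656e-01]])}
top {'fx': 505.56030271401517, 'fy': 505.56030271401517, 'cx': 278.3430006536233, 'cy': 214.2346193628354, 'distortion': array([-0.13430821,  0.        ,  0.        ,  0.        ,  0.        ]), 'xyz': array([0.283886  , 0.05113824, 1.43799239]), 'orientation': array([[-2.28584146e-03, -9.88657463e-01,  1.50170554e-01],
       [-9.99925174e-01,  4.55061680e-04, -1.22245689e-02],
       [ 1.20175744e-02, -1.50187261e-01, -9.88584526e-01]])}
```

View pics/scene0.png

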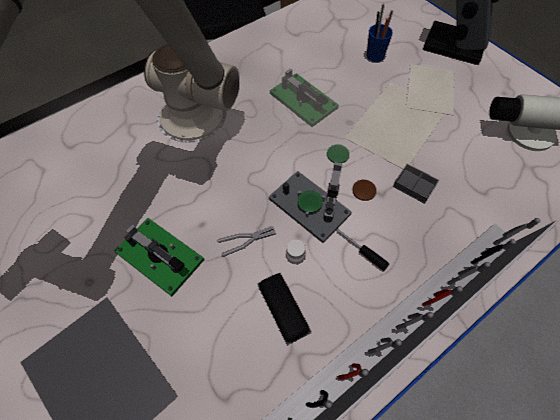

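View pics/top0.png

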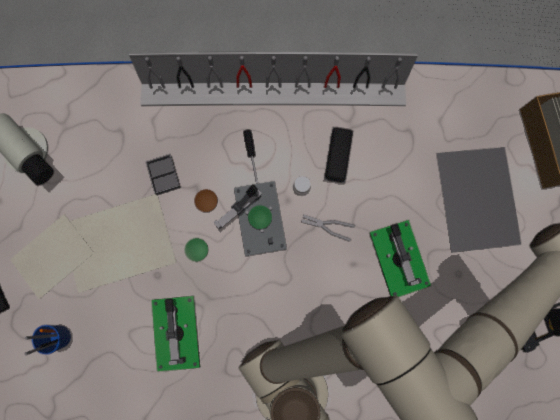

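Run:
```python
import cv2
a=cv2.imread("pics/top0.png")[165:275,180:320];cv2.imwrite("pics/c1.png",cv2.resize(a,None,fx=5.5,fy=5.4,interpolation=cv2.INTER_CUBIC))
a=cv2.imread("pics/scene0.png")[130:250,250:400];cv2.imwrite("pics/c2.png",cv2.resize(a,None,fx=5,fy=5,interpolation=cv2.INTER_CUBIC))
```

```text
(no output)
```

View pics/c1.png

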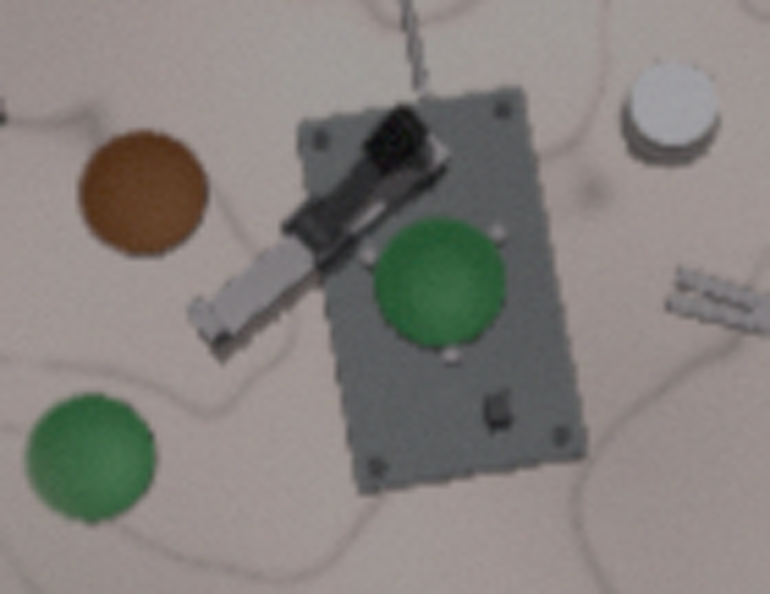

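View pics/c2.png

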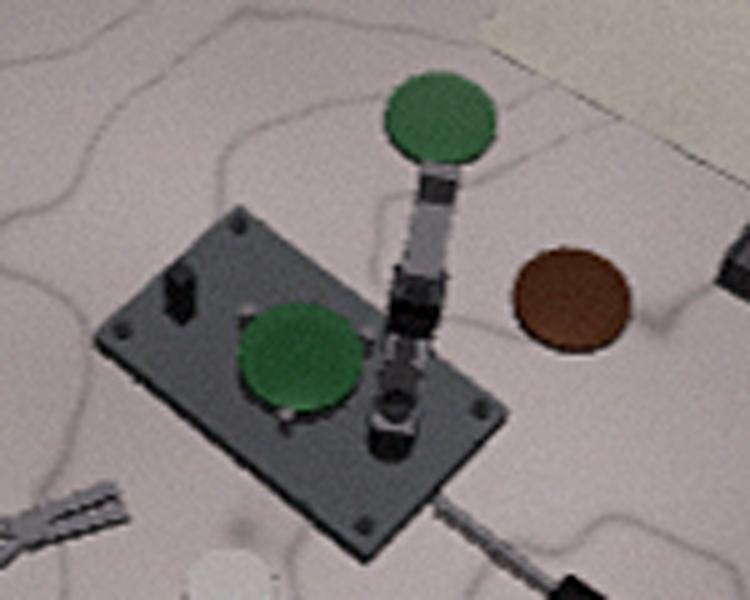

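```bash
cat > h.py <<'E'
import numpy as np,cv2
from station import camera_params
def pw(cam,uv,z):
    p=camera_params(cam) if isinstance(cam,str) else cam
    K=np.array([[p['fx'],0,p['cx']],[0,p['fy'],p['cy']],[0,0,1.]])
    q=cv2.undistortPoints(np.array(uv,float).reshape(-1,1,2),K,p['distortion']).reshape(-1,2)
    d=np.c_[q,np.ones(len(q))]@p['orientation'].T
    return p['xyz']+d*((np.asarray(z)-p['xyz'][2])/d[:,2])[:,None]
def wp(cam,X):
    p=camera_params(cam) if isinstance(cam,str) else cam
    K=np.array([[p['fx'],0,p['cx']],[0,p['fy'],p['cy']],[0,0,1.]])
    R=p['orientation'].T
    return cv2.projectPoints(np.array(X,float).reshape(-1,3),cv2.Rodrigues(R)[0],-R@p['xyz'],K,p['distortion'])[0].reshape(-1,2)
E
python3 - <<'E'
from h import *
c=lambda l:[(180+x/5.5-.4,165+y/5.4-.4) for x,y in l]
C=pw("top",c([(300,123),(521,90),(586,457),(362,493)]),.016);print(C.round(4),C.mean(0).round(4))
print(np.linalg.norm(C-np.roll(C,-1,0),axis=1))
L=pw("top",c([(440,282)]),.036);print("lens",L.round(4))
s=lambda l:[(250+x/5-.4,130+y/5-.4) for x,y in l]
D=pw("scene",s([(365,560),(508,412),(240,207),(96,340)]),[.016]*4);print(D.round(4),D.mean(0).round(4))
print("lens s",pw("scene",s([(303,354)]),.036).round(4))
ax=(C[0]+C[1]-C[2]-C[3]);print(np.degrees(np.arctan2(ax[1],ax[0])))
ax=(C[0]-C[1]+C[3]-C[2]);print(np.degrees(np.arctan2(ax[1],ax[0]))-90)
ax=(D[0]+D[1]-D[2]-D[3]);print(np.degrees(np.arctan2(ax[1],ax[0])))
T=pw("top",c([(208,322)]),.078);print("tab",T)
T=pw("scene",s([(439,172)]),.078);print("tab s",T)
E
```

```text
[[0.5779 0.1602 0.016 ]
 [0.5958 0.0449 0.016 ]
 [0.4001 0.0118 0.016 ]
 [0.3814 0.1264 0.016 ]] [0.4888 0.0858 0.016 ]
[0.11669859 0.19841266 0.11613542 0.1993394 ]
lens [[0.4895 0.0863 0.036 ]]
[[0.5997 0.0444 0.016 ]
 [0.5788 0.1622 0.016 ]
 [0.3845 0.1297 0.016 ]
 [0.4069 0.0115 0.016 ]] [0.4925 0.0869 0.016 ]
lens s [[0.4919 0.0886 0.036 ]]
9.679498195641044
9.036146910529581
9.597745032207918
tab [[0.46310894 0.19977399 0.078     ]]
tab s [[0.46528598 0.20212908 0.078     ]]
```

Call:
{"api": "move_arm", "payload": {"increments": "1 0.034 0 0.035 0 0 0; 1 0.068 0 0.07 0 0 0; 1 0.102 0 0.105 0 0 0; 1 0.136 0 0.14 0 0 0; 1 0.17 0 0.175 0 0 0; 1 0.204 0 0.21 0 0 0; 1 0.238 0 0.245 0 0 0; 1 0.272 0 0.28 0 0 0"}}

```text
time_s: 0.9
tcp_pos: [0.37, -0.2353, 0.2225]
ee_rot: [[0.945, 0.0, -0.326], [0.326, 0.0, 0.945], [0.0, -1.0, 0.0]]
wrist_force: [1.5, -1.0, -0.0]
gripper_width: 0.357
```

Call:
{"api": "move_arm", "payload": {"increments": "1 0.034 0 0.035 0 0.1 0; 1 0.068 0 0.07 0 0.2 0; 1 0.102 0 0.105 0 0.3 0; 1 0.136 0 0.14 0 0.4 0; 1 0.17 0 0.18 0 0.5 0; 1 0.204 0 0.22 0 0.6 0; 1 0.238 0 0.26 0 0.7 0; 1 0.268 0 0.30 0 0.8 0"}}

```text
time_s: 1.7
tcp_pos: [0.5229, 0.1288, 0.2223]
ee_rot: [[0.891, -0.0, 0.454], [-0.454, -0.0, 0.891], [-0.0, -1.0, -0.0]]
wrist_force: [0.6, -1.0, 1.0]
gripper_width: 0.009
```

```bash
cat >> h.py <<'E'
from station import sense
from scipy.spatial.transform import Rotation as Ro
O=np.array([.4908,.0868]); Y=np.radians(9.5)
def j2w(x,y): return O+np.array([x*np.cos(Y)-y*np.sin(Y),x*np.sin(Y)+y*np.cos(Y)])
PIV=j2w(.065,0)
def down(th): # tool z at angle th (rad)
    z=np.array([np.cos(th),np.sin(th),0]);y=np.array([0,0,-1.]);return np.c_[np.cross(y,z),y,z]
def rows(T,hand=1):
    s=sense();R=np.array(s['ee_rot']);p=np.array(s['tcp_pos']);o=[]
    for x,y,z,th in T:
        d=R.T@(np.array([x,y,z])-p);w=Ro.from_matrix(R.T@down(th)).as_rotvec()
        o.append(f"{hand} "+" ".join(f"{v:.3f}" for v in [*d,*w]))
    print("; ".join(o))
def strap(a,off,rad=.137): # finger pos & tool-z angle, off = dist from strap centre line on +y side
    u=np.array([-np.cos(a),np.sin(a)]);n=np.array([np.sin(a),np.cos(a)])
    q=np.array([.065,0])+rad*u+off*n
    return j2w(*q),np.arctan2(n[1],n[0])+Y
E
python3 - <<'E'
from h import *
(p,th)=strap(1.02,.045);print(p,np.degrees(th))
rows([(*p,.2,th),(*p,.11,th),(*p,.058,th)])
im,d=__import__('station').capture("wrist");cv2.imwrite("pics/w1.png",im[:,:,::-1])
E
```

```text
[0.49885518 0.23038899] 41.05830489665603
1 -0.068 0.022 0.080 0.000 0.383 -0.000; 1 -0.068 0.112 0.080 0.000 0.383 -0.000; 1 -0.068 0.164 0.080 0.000 0.383 -0.000
```

View pics/w1.png

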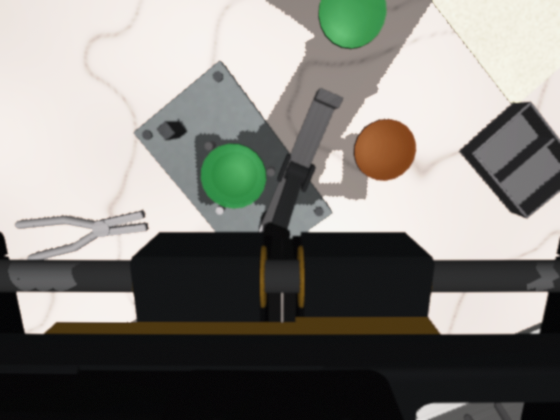

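Call:
{"api": "move_arm", "payload": {"increments": "1 -0.02 0 0.025 0 0.12 0; 1 -0.045 0 0.055 0 0.24 0; 1 -0.068 0 0.08 0 0.383 0; 1 -0.068 0.04 0.08 0 0.383 0; 1 -0.068 0.08 0.08 0 0.383 0; 1 -0.068 0.12 0.08 0 0.383 0; 1 -0.068 0.164 0.08 0 0.383 0; 1 -0.068 0.164 0.08 0 0.383 0"}}

```text
time_s: 2.55
tcp_pos: [0.4981, 0.2205, 0.0524]
ee_rot: [[0.667, -0.022, 0.745], [-0.745, 0.005, 0.667], [-0.019, -1.0, -0.013]]
wrist_force: [-0.2, -0.3, -0.6]
gripper_width: 0.008
```

Run:
```python
from h import *
from station import capture
p=camera_params("wrist");im,d=capture("wrist");cv2.imwrite("pics/w2.png",im[:,:,::-1])
im,d=capture("scene");cv2.imwrite("pics/s2.png",cv2.resize(im[100:260,230:430,::-1],None,fx=3.7,fy=3.7))
print(sense()['wrist_force'])
for a in (1.02,): 
  P=[strap(a,.025)[0]];rows([(*strap(b,o)[0],.058,strap(b,o)[1]) for b,o in ((1.02,.026),(.95,.026),(.88,.026),(.81,.026),(.74,.026),(.67,.026),(.60,.026))])
```

```text
[0.45655506 0.52239231 0.34545037]
1 -0.008 0.001 -0.017 0.001 0.015 -0.016; 1 -0.010 0.001 -0.027 0.000 -0.055 -0.016; 1 -0.011 0.001 -0.036 -0.000 -0.125 -0.016; 1 -0.011 0.001 -0.046 -0.001 -0.195 -0.016; 1 -0.010 0.001 -0.056 -0.002 -0.265 -0.016; 1 -0.009 0.001 -0.066 -0.002 -0.335 -0.016; 1 -0.008 0.001 -0.075 -0.003 -0.405 -0.016
```

View pics/s2.png

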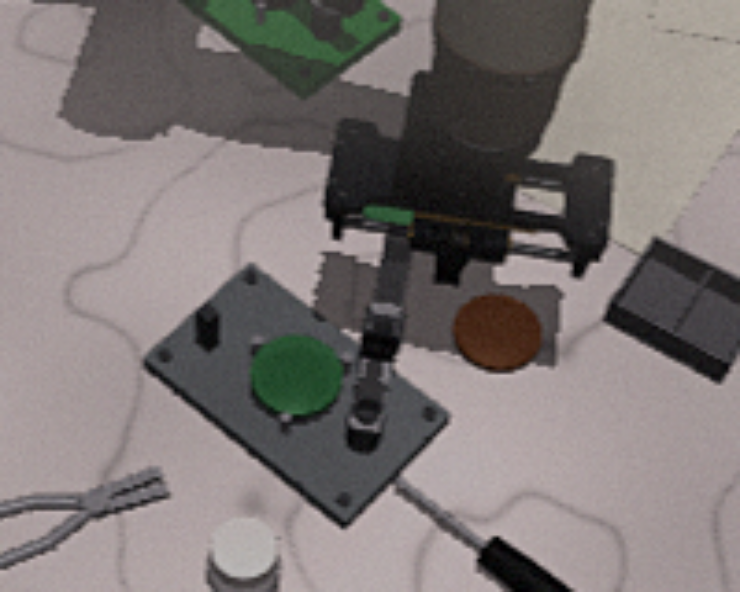

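View pics/w2.png

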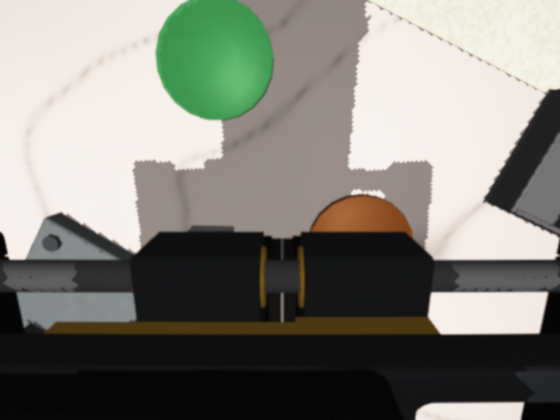

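Call:
{"api": "move_arm", "payload": {"increments": "1 -0.003 0 -0.006 0 0 0; 1 -0.006 0 -0.012 0 0 0; 1 -0.008 0.001 -0.017 0 0 0; 1 -0.01 0.001 -0.027 0 -0.055 0; 1 -0.011 0.001 -0.036 0 -0.125 0; 1 -0.011 0.001 -0.046 0 -0.195 0"}}

```text
time_s: 3.25
tcp_pos: [0.4611, 0.2016, 0.0587]
ee_rot: [[0.801, -0.008, 0.598], [-0.598, 0.016, 0.801], [-0.015, -1.0, 0.008]]
wrist_force: [0.2, 0.7, 0.0]
gripper_width: 0.005
```

Run:
```python
from h import *
from station import capture
im,d=capture("top");cv2.imwrite("pics/t3.png",cv2.resize(im[155:285,170:330,::-1],None,fx=4.6,fy=4.6))
im,d=capture("scene");cv2.imwrite("pics/s3.png",cv2.resize(im[100:260,230:430,::-1],None,fx=3.7,fy=3.7))
s=sense();print(s['tcp_pos'],s['wrist_force'])
rows([(*strap(b,.026)[0],.058,strap(b,.026)[1]) for b in (.74,.67,.60,.53,.46,.39,.32,.25)])
```

```text
[0.46001344 0.20049501 0.0584462 ] [ 0.16882485 -0.0435886  -0.59747977]
1 -0.001 0.000 -0.009 -0.006 -0.070 -0.016; 1 -0.002 0.000 -0.019 -0.006 -0.140 -0.016; 1 -0.002 0.000 -0.028 -0.007 -0.210 -0.016; 1 -0.001 0.000 -0.038 -0.008 -0.280 -0.015; 1 0.000 0.000 -0.048 -0.008 -0.350 -0.015; 1 0.002 0.000 -0.057 -0.009 -0.420 -0.015; 1 0.005 0.000 -0.067 -0.009 -0.490 -0.015; 1 0.008 -0.000 -0.076 -0.010 -0.560 -0.014
```

View pics/s3.png

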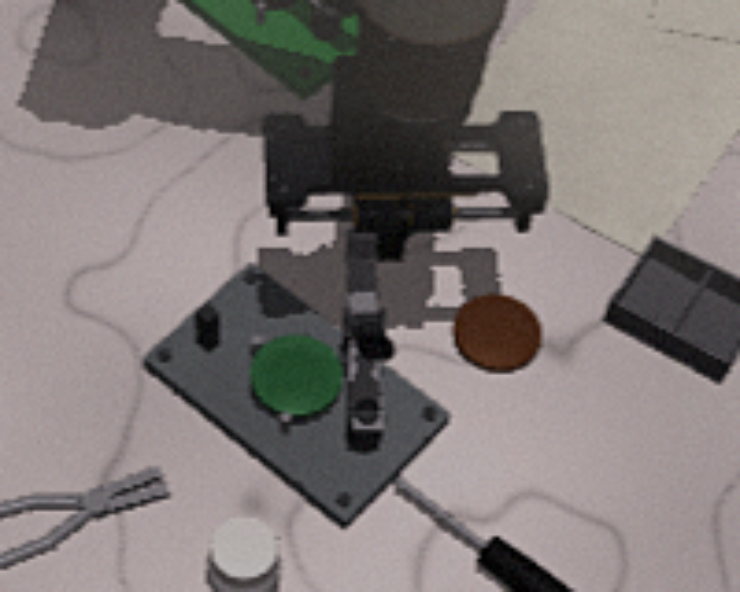

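View pics/t3.png

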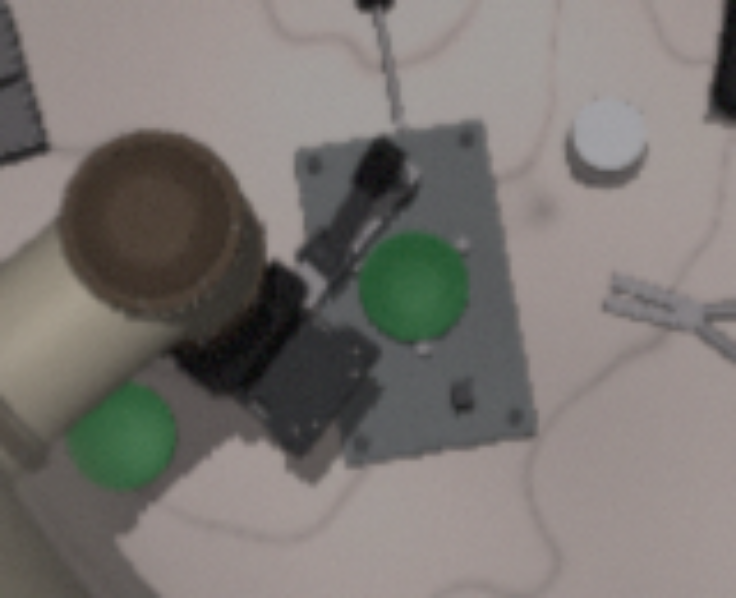

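Call:
{"api": "move_arm", "payload": {"increments": "1 -0.001 0 -0.009 0 -0.07 0; 1 -0.002 0 -0.019 0 -0.14 0; 1 -0.002 0 -0.028 0 -0.21 0; 1 -0.001 0 -0.038 0 -0.28 0; 1 0 0 -0.048 0 -0.35 0; 1 0.002 0 -0.057 0 -0.42 0; 1 0.005 0 -0.067 0 -0.49 0; 1 0.008 0 -0.076 0 -0.56 0"}}

```text
time_s: 4.15
tcp_pos: [0.4223, 0.1359, 0.0578]
ee_rot: [[0.997, -0.008, 0.083], [-0.083, 0.015, 0.996], [-0.009, -1.0, 0.014]]
wrist_force: [0.3, 1.6, 1.0]
gripper_width: 0.006
```

Run:
```python
from h import *
from station import capture
im,d=capture("scene");cv2.imwrite("pics/s4.png",cv2.resize(im[100:260,230:430,::-1],None,fx=3.7,fy=3.7))
s=sense();print(s['tcp_pos'],s['wrist_force'])
rows([(*strap(b,.026)[0],.058,strap(b,.026)[1]) for b in (.25,.2,.15,.10,.05,.025,0,-.01)])
```

```text
[0.4212234  0.13455321 0.05758438] [-0.33156232 -0.62514503 -1.00873764]
1 -0.001 -0.000 0.000 -0.013 0.002 -0.011; 1 -0.002 -0.000 -0.007 -0.013 -0.048 -0.011; 1 -0.003 -0.001 -0.013 -0.013 -0.098 -0.010; 1 -0.003 -0.001 -0.020 -0.014 -0.148 -0.010; 1 -0.003 -0.001 -0.027 -0.014 -0.198 -0.010; 1 -0.003 -0.001 -0.031 -0.014 -0.223 -0.010; 1 -0.003 -0.001 -0.034 -0.014 -0.248 -0.009; 1 -0.003 -0.001 -0.036 -0.014 -0.258 -0.009
```

View pics/s4.png

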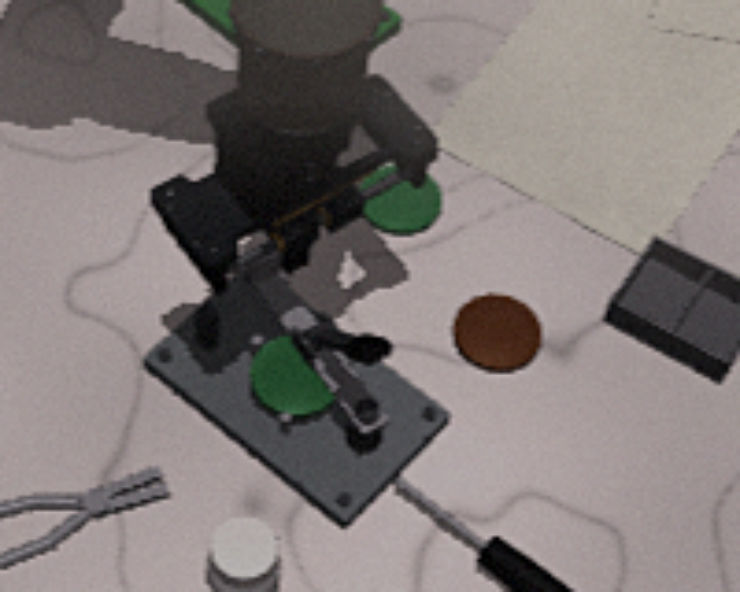

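Call:
{"api": "move_arm", "payload": {"increments": "1 -0.002 0 -0.007 0 -0.05 0; 1 -0.003 0 -0.013 0 -0.1 0; 1 -0.003 0 -0.02 0 -0.15 0; 1 -0.003 0 -0.025 0 -0.19 0; 1 -0.003 0 -0.029 0 -0.22 0; 1 -0.003 0 -0.032 0 -0.24 0; 1 -0.003 0 -0.034 0 -0.25 0; 1 -0.003 0 -0.034 0 -0.25 0"}}

```text
time_s: 5.0
tcp_pos: [0.416, 0.1019, 0.0568]
ee_rot: [[0.986, -0.01, -0.164], [0.164, 0.013, 0.986], [-0.008, -1.0, 0.015]]
wrist_force: [-0.5, 1.2, 0.2]
gripper_width: 0.005
```

Call:
{"api": "move_arm", "payload": {"increments": "1 0 0 -0.001 0 0 0; 1 0 0 -0.002 0 0 0; 1 0 0 -0.003 0 0 0; 1 0 0 -0.003 0 0 0"}}

```text
time_s: 5.4
tcp_pos: [0.4162, 0.0988, 0.0565]
ee_rot: [[0.986, -0.011, -0.164], [0.165, 0.013, 0.986], [-0.008, -1.0, 0.015]]
wrist_force: [0.1, 0.9, -0.5]
gripper_width: 0.004
```

Call:
{"api": "move_arm", "payload": {"increments": "1 0 0 -0.001 0 0 0; 1 0 0 -0.002 0 0 0; 1 0 0 -0.003 0 0 0; 1 0 0 -0.003 0 0 0"}}

```text
time_s: 5.8
tcp_pos: [0.4165, 0.0965, 0.0565]
ee_rot: [[0.986, -0.011, -0.164], [0.164, 0.014, 0.986], [-0.008, -1.0, 0.016]]
wrist_force: [-2.1, 4.3, 0.1]
gripper_width: 0.006
```

Run:
```python
from h import *
from station import capture
im,d=capture("scene");cv2.imwrite("pics/s5.png",cv2.resize(im[130:250,250:400,::-1],None,fx=5,fy=5))
im,d=capture("top");cv2.imwrite("pics/t5.png",cv2.resize(im[165:275,200:320,::-1],None,fx=5.4,fy=5.4))
s=sense();print(s['tcp_pos'],s['wrist_force'])
```

```text
[0.41653502 0.09650247 0.05648347] [-2.80763545  4.95953594  1.79424403]
```

View pics/s5.png

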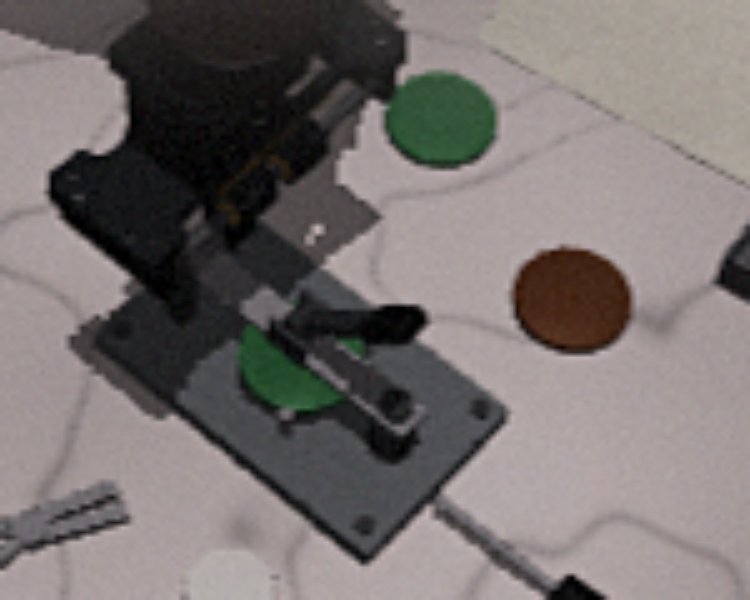

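View pics/t5.png

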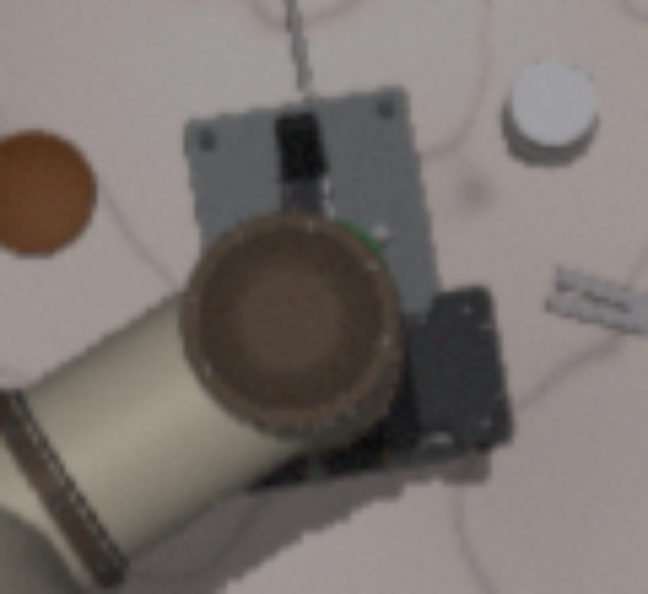

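Call:
{"api": "move_arm", "payload": {"increments": "1 0 0 -0.002 0 0 0; 1 0 0 -0.002 0 0 0; 1 0 0 -0.002 0 0 0"}}

```text
time_s: 6.2
tcp_pos: [0.4167, 0.0962, 0.0565]
ee_rot: [[0.987, -0.01, -0.163], [0.164, 0.017, 0.986], [-0.007, -1.0, 0.018]]
wrist_force: [-6.5, 14.3, 3.5]
gripper_width: 0.011
```

Call:
{"api": "move_arm", "payload": {"increments": "1 0 0 0.012 0 0 0; 1 0 0 0.035 0 0 0; 1 0 -0.03 0.045 0 0 0; 1 0 -0.07 0.045 0 0 0; 1 0 -0.11 0.06 0 0 0; 1 0 -0.14 0.09 0 0 0; 1 0 -0.15 0.125 0 0 0; 1 0 -0.15 0.15 0 0 0"}}

```text
time_s: 7.0
tcp_pos: [0.3944, 0.242, 0.2109]
ee_rot: [[0.986, -0.007, -0.165], [0.165, 0.016, 0.986], [-0.004, -1.0, 0.017]]
wrist_force: [-0.0, 0.1, -0.3]
gripper_width: 0.006
```

Run:
```python
from h import *
from station import capture
im,d=capture("scene");cv2.imwrite("pics/s6.png",cv2.resize(im[130:250,250:400,::-1],None,fx=5,fy=5))
im,d=capture("top");cv2.imwrite("pics/t6.png",cv2.resize(im[165:275,200:320,::-1],None,fx=5.4,fy=5.4))
s=sense();print(s['tcp_pos'],s['wrist_force'])
```

```text
[0.39373156 0.2420479  0.20891468] [-0.07081981 -0.04234505  0.06855748]
```

View pics/s6.png

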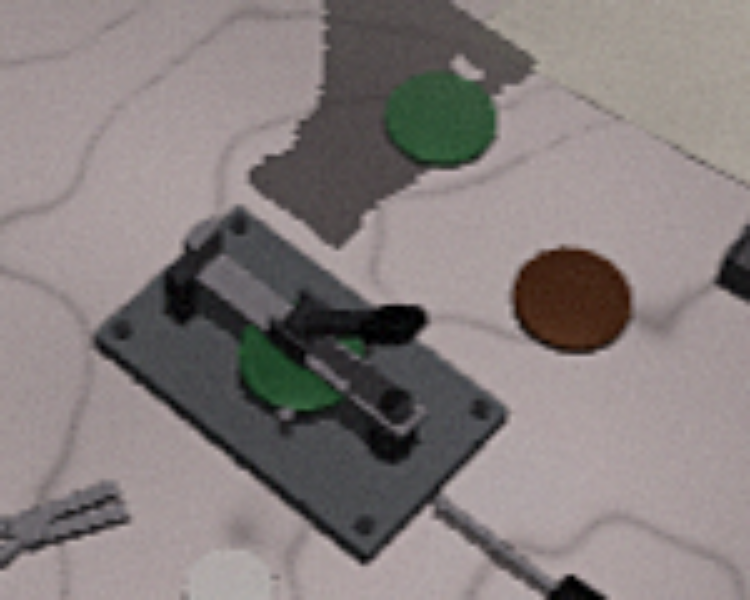

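View pics/t6.png

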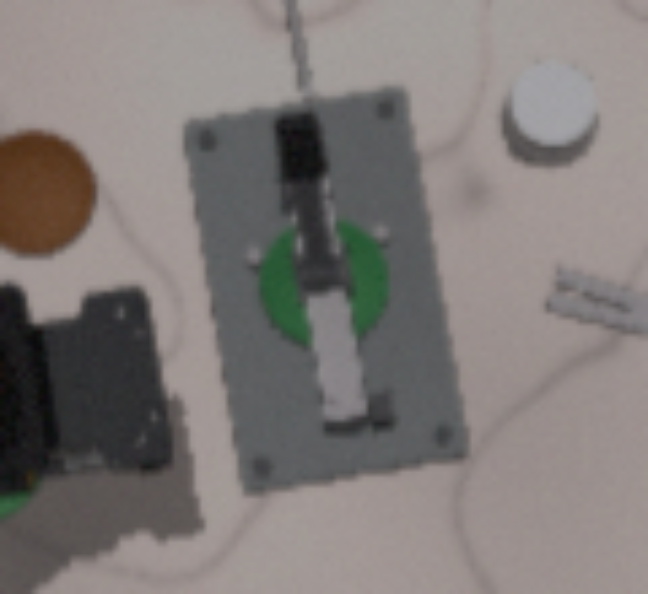

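Run:
```python
from h import *
for a in (.7,.8,.9,1.0):
    X=[*j2w(.098*np.cos(a),0),.064+.098*np.sin(a)]
    u=wp("scene",X)[0];v=wp("top",X)[0]
    print(a,np.round(X,3),((u-[250,130])*5).round(),((v-[200,165])*5.4).round())
print(((wp("scene",[*j2w(-.072,0),.078])-[250,130])*5).round(), ((wp("top",[*j2w(-.072,0),.078])-[200,165])*5.4).round())
# poses: tool z along jig y (same orientation as now)
th=Y+np.pi/2
q=lambda x,z:(*j2w(x,0),z,th)
rows([q(.03,.2),q(.055,.2),q(.055,.16)])
```

```text
0.7 [0.565 0.099 0.127] [421. 347.] [292. 101.]
0.8 [0.558 0.098 0.134] [412. 331.] [293. 111.]
0.9 [0.551 0.097 0.141] [401. 315.] [295. 123.]
1.0 [0.543 0.096 0.146] [390. 299.] [298. 137.]
[[200. 232.]] [[342. 406.]]
1 0.100 0.006 -0.170 -0.015 0.003 -0.007; 1 0.125 0.005 -0.170 -0.015 0.003 -0.007; 1 0.125 0.045 -0.170 -0.015 0.003 -0.007
```

Call:
{"api": "move_arm", "payload": {"increments": "1 0.02 0 -0.035 0 0 0; 1 0.04 0 -0.07 0 0 0; 1 0.06 0 -0.105 0 0 0; 1 0.09 0 -0.14 0 0 0; 1 0.122 0 -0.17 0 0 0; 1 0.122 0.03 -0.17 0 0 0; 1 0.122 0.05 -0.17 0 0 0; 1 0.122 0.055 -0.17 0 0 0"}}

```text
time_s: 7.9
tcp_pos: [0.5395, 0.0911, 0.1468]
ee_rot: [[0.987, -0.018, -0.162], [0.163, 0.01, 0.987], [-0.016, -1.0, 0.013]]
wrist_force: [-0.6, -0.2, -0.2]
gripper_width: 0.007
```

Run:
```python
from h import *
from station import capture
im,d=capture("scene");cv2.imwrite("pics/s7.png",cv2.resize(im[110:250,250:410,::-1],None,fx=4.2,fy=4.2))
s=sense();print(s['tcp_pos'],s['wrist_force'])
th=Y+np.pi/2
q=lambda a,dz=0:(*j2w(.088*np.cos(a)-.0095,0),.064+.088*np.sin(a)+.006/np.cos(a)+dz,th)
rows([q(a) for a in (.85,.8,.7,.6,.5,.4,.3,.2,.1,0)]+[q(0,-.003)])
```

```text
[0.54003092 0.09158036 0.14761309] [ 0.1302227  -0.20814785 -0.05706805]
1 -0.001 0.008 0.003 -0.013 -0.002 -0.014; 1 0.003 0.012 0.003 -0.013 -0.002 -0.014; 1 0.009 0.019 0.003 -0.013 -0.002 -0.014; 1 0.014 0.027 0.003 -0.013 -0.002 -0.014; 1 0.019 0.034 0.003 -0.013 -0.002 -0.014; 1 0.023 0.043 0.003 -0.013 -0.002 -0.014; 1 0.026 0.051 0.003 -0.013 -0.002 -0.014; 1 0.028 0.060 0.003 -0.013 -0.002 -0.014; 1 0.030 0.068 0.003 -0.013 -0.002 -0.014; 1 0.030 0.077 0.002 -0.013 -0.002 -0.014; 1 0.030 0.080 0.002 -0.013 -0.002 -0.014
```

View pics/s7.png

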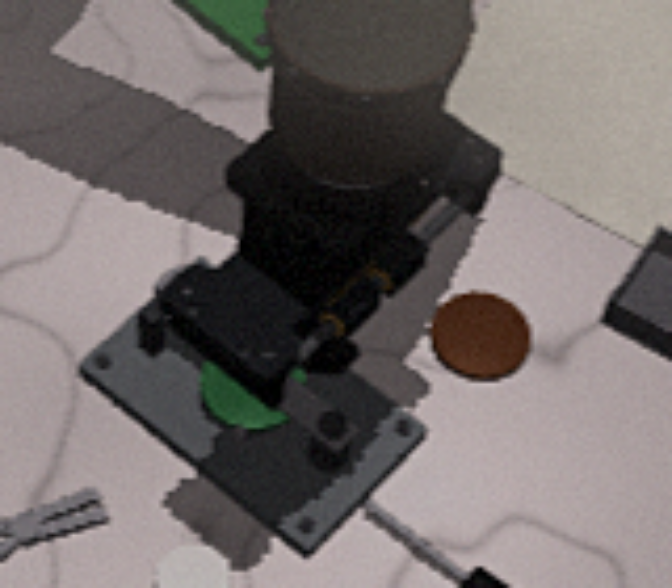

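Call:
{"api": "move_arm", "payload": {"increments": "1 0 0.006 0.003 0 0 0; 1 0.003 0.012 0.003 0 0 0; 1 0.009 0.019 0.003 0 0 0; 1 0.014 0.027 0.003 0 0 0; 1 0.019 0.034 0.003 0 0 0; 1 0.023 0.043 0.003 0 0 0"}}

```text
time_s: 8.55
tcp_pos: [0.5666, 0.1013, 0.1083]
ee_rot: [[0.986, -0.004, -0.166], [0.166, 0.015, 0.986], [-0.002, -1.0, 0.015]]
wrist_force: [1.6, 0.7, 3.8]
gripper_width: 0.005
```

Run:
```python
from h import *
from station import capture
im,d=capture("scene");cv2.imwrite("pics/s8.png",cv2.resize(im[110:250,250:410,::-1],None,fx=4.2,fy=4.2))
s=sense();print(s['tcp_pos'],s['wrist_force'])
th=Y+np.pi/2
q=lambda a,dz=0:(*j2w(.088*np.cos(a)-.0095,0),.064+.088*np.sin(a)+.006/np.cos(a)+dz,th)
rows([q(a) for a in (.4,.3,.2,.1,0)]+[q(0,-.003)])
```

```text
[0.56502023 0.10099481 0.10601325] [ 1.08511482 -0.17508762  1.65505123]
1 -0.004 0.001 -0.002 -0.015 -0.000 -0.007; 1 -0.001 0.010 -0.002 -0.015 -0.000 -0.007; 1 0.001 0.018 -0.002 -0.015 -0.000 -0.007; 1 0.003 0.027 -0.002 -0.015 -0.000 -0.007; 1 0.003 0.036 -0.002 -0.015 -0.000 -0.007; 1 0.003 0.039 -0.002 -0.015 -0.000 -0.007
```

View pics/s8.png

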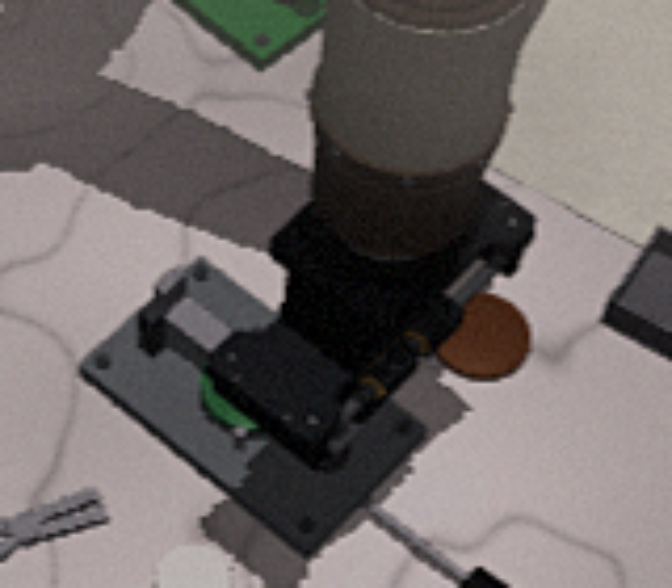

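Call:
{"api": "move_arm", "payload": {"increments": "1 -0.001 0.006 -0.001 0 0 0; 1 0 0.013 -0.001 0 0 0; 1 0.001 0.02 -0.001 0 0 0; 1 0.002 0.026 -0.001 0 0 0; 1 0.002 0.03 -0.001 0 0 0; 1 0.002 0.034 -0.001 0 0 0; 1 0.002 0.036 -0.001 0 0 0; 1 0.002 0.036 -0.001 0 0 0"}}

```text
time_s: 9.4
tcp_pos: [0.5658, 0.1003, 0.0714]
ee_rot: [[0.986, -0.009, -0.165], [0.165, 0.013, 0.986], [-0.007, -1.0, 0.015]]
wrist_force: [2.5, -0.6, 4.8]
gripper_width: 0.003
```

Call:
{"api": "move_arm", "payload": {"increments": "1 0 0.002 0 0 0 0; 1 0 0.002 0 0 0 0; 1 0 0.002 0 0 0 0"}}

```text
time_s: 9.7
tcp_pos: [0.5659, 0.1003, 0.0711]
ee_rot: [[0.986, -0.008, -0.166], [0.166, 0.013, 0.986], [-0.006, -1.0, 0.014]]
wrist_force: [-0.6, -1.1, 12.1]
gripper_width: -0.0
```

Call:
{"api": "move_arm", "payload": {"increments": "1 0 0.002 0 0 0 0; 1 0 0.002 0 0 0 0; 1 0 0.002 0 0 0 0"}}

```text
time_s: 10.0
tcp_pos: [0.5659, 0.1003, 0.0708]
ee_rot: [[0.986, -0.008, -0.166], [0.166, 0.013, 0.986], [-0.005, -1.0, 0.014]]
wrist_force: [-4.1, 0.5, 20.6]
gripper_width: 0.005
```

Call:
{"api": "move_arm", "payload": {"increments": "1 0 -0.02 0 0 0 0; 1 0 -0.06 0 0 0 0; 1 0 -0.1 0 0 0 0; 1 -0.03 -0.13 0.03 0 0 0; 1 -0.06 -0.14 0.06 0 0 0; 1 -0.09 -0.14 0.095 0 0 0; 1 -0.12 -0.14 0.13 0 0 0; 1 -0.14 -0.14 0.16 0 0 0"}}

```text
time_s: 10.8
tcp_pos: [0.3984, 0.2326, 0.2093]
ee_rot: [[0.986, -0.015, -0.164], [0.165, 0.011, 0.986], [-0.013, -1.0, 0.013]]
wrist_force: [0.1, 0.6, 0.2]
gripper_width: 0.005
```

Run:
```python
from h import *
from station import capture
im,d=capture("scene");cv2.imwrite("pics/s9.png",cv2.resize(im[130:250,250:400,::-1],None,fx=5,fy=5));cv2.imwrite("pics/sf.png",im[:,:,::-1])
im,d=capture("top");cv2.imwrite("pics/t9.png",cv2.resize(im[165:275,200:320,::-1],None,fx=5.4,fy=5.4))
X=[*j2w(.098,0),.064]
u=wp("scene",X)[0];v=wp("top",X)[0]
print(((u-[250,130])*5).round(),((v-[200,165])*5.4).round())
u=wp("scene",[*j2w(-.072,0),.078])
s=sense();print(s['tcp_pos'],s['wrist_force'])
```

```text
[443. 437.] [289.  84.]
[0.39829874 0.2340914  0.20954299] [ 0.71317233 -0.24754982 -0.05050923]
```

View pics/s9.png

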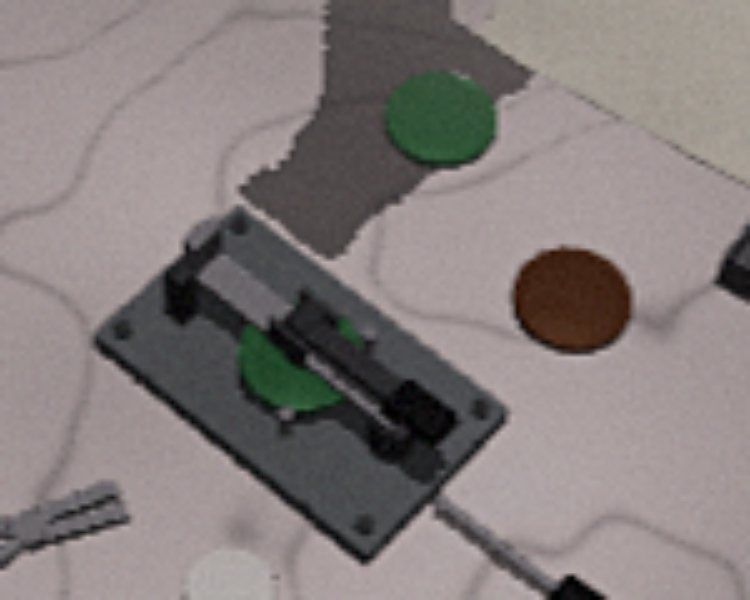

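View pics/t9.png

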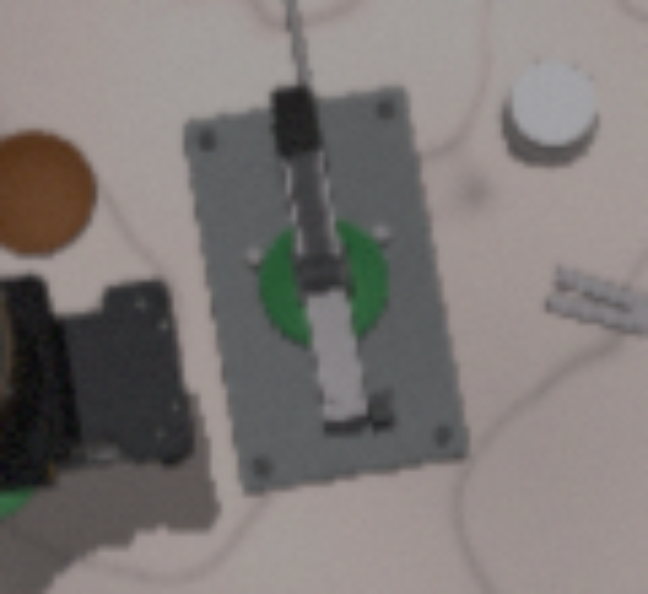

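Run:
```python
from station import r,sense
print(sense()['time_s'],r.finish_job())
```

```text
the job is handed in; nothing more can be done
10.9 None
```

The strap is home against its stop post and the cam lever is fully down on the lens. I handed the job in at 10.9 s. `finish_job` gives no verdict, so the checks below are my own.

- **Strap:** I pushed the tab round with the closed fingers until it stopped moving. The push force rose from about 1 N to 15 N with no further travel. A picture taken after backing off shows the tab against the post.
- **Lever:** Only then did I push the lever down, until the fingertips stopped at 70.8 mm above the bench. The grip top should be 71 mm when fully down. At that point the lever took about 20 N with almost no further movement.
- **Last pictures, arm clear:** The lever looks level and the strap is still home. The lever's end is within about a pixel of where it should be in the top view. The lens is in its seat, and the bystanders and look-alikes in these close-up views have not moved. I saved a full-scene picture at the end but did not inspect it for the objects further away.
- **Foot:** The cameras can't see the rubber foot under the strap. That it clamps the lens is inferred from the lever being fully down.

No check failed or disagreed.

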